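Strip a stuck outer cup off its nested inner cup

ROBOT

A 7-joint arm with a two-finger parallel gripper is mounted at the origin on a cart in front of the work surface, level with it; the furniture and walls round the work are solid. World frame = base frame: x ahead of the robot, y to its left, z up, the work surface at z = 0. Lengths are in m, angles in rad, forces in N, time in s.
With the tool pointing down it reaches from about 0.35 to 0.9 m from the base axis. Payload 8.1 kg.
Tool frame: the origin (TCP) lies midway between the tips of the shut fingers; the grasp point (between the pads) lies 19 mm behind it; z points along the fingers, y is the direction in which the jaws open and shut (so a half turn about z gives the same grasp; the last joint's range is limited). The gripper opens to 85 mm and grips with 20 to 120 N. Pads are 22 mm wide; open, the fingers measure 114 mm over their backs; the gripper's body (76 mm by 85 mm) begins 54 mm behind the grasp point. The pads swing forward as they close: fully open they stand 13 mm farther back than shut.
Start: joints at [-1.362, 0.434, 0.025, 1.573, -0.012, 1.134, -0.075], TCP at [0.192, 0.595, 0.231] pointing down, gripper open.
Joint ranges: [-2.62, 2.62], [-0.44, 2.09], [-1.27, 1.32], [0.08, 2.57], [-1.32, 4.46], [0.12, 2], [-2.74, 2.74]. Speed limits (rad/s): [2.22, 2.22, 3.01, 3.01, 3.14, 3.14, 3.14].

INTERFACE

Orientations are given as a unit quaternion [x, y, z, w].
In Python, from workcell import * gives the robot as it stands.
- The arm moves only by the tool apply_moves, never from a script. Its argument "deltas" is a list that holds one entry, the list of rows, each a list of 7 numbers: the gripper's target within -1 to 1 (fully open at 1, half-way at 0, shut at -1), then the shift along the tool's x, y, z in cm, then the turn, a rotation vector about the tool's x, y, z in rad. In form: [[[grip, dx, dy, dz, wx, wy, wz], ...]]. A call has 1 to 20 rows; each row shifts and turns the commanded pose from where the row before left it, along the tool's axes as they then stand; what a row does not reach is not made up. A row lasts 1/8 s, in which the tool goes at most 62.5 mm and 10.7 degrees, less where a joint would pass 70% of its speed; a pose out of reach is approached as far as the arm can. A call is refused whole if a number of a shift passes 6.25 or a number of a turn 0.188, either way. A call with a gripper value outside its range is refused whole. The fingers move at their own pace and stop on an object; the grip force is fixed at half the most. Time passes only in rows, so rows that do not move let the fingers close. It gives the time, the measured TCP pose, the force and the opening at its end, in the units of the state.
- state(): the state, without advancing time (a new reading comes with each control period).
- camera(name): name is "side" or "top"; returns a dict with "pixels" (480x640x3 uint8, blue, green, red), "depth" (480x640 float32, m along the optical axis (not along the pixel's ray), 0 where there is no reading), "fovy" (degrees; the focal length in pixels is half the picture's height over the tangent of half this angle, whatever the lens; pixels are square), "cx", "cy" (the principal point, pixels), "xyz" and "attitude" of the camera in the world. Camera axes: x right, y up, looking along -z (the intrinsics and any distortion apply to the point x, -y, -z); pixel columns grow to the right and rows downward; lengths in m; the calibration is good to about 2 mm. A picture is of the moment at which its call begins.
- sign_off(): hands the job in, once; it reports no verdict.
Trained networks look in a picture, given as the dict that the camera call returned (one of the last four; its "shot" number tells which), for a name from the list of things; names that differ only in an ending like _2 or _b are one class to them, and where a whole thing is asked for, a point or a joint stands for the part that bears it (a point fixed in the world has none). Each returns a list of dicts, best first, with "score" (0 to 1); they miss things now and then, are a little off and sometimes report something else, mostly with a low value. They report only what shows in the picture. A call takes as long as a camera call. They do not tell look-alikes from the thing itself.
- trace(picture, thing): "pixels" (480x640 bool, what is visible of it) and "extent" ([centre column, centre row, width, height] in pixels, round what is visible of it).
- pinpoint(picture, thing): "centre" ([column, row] in pixels: a listed point, or the origin of a listed thing).
The state is a dict: "clock": time; "qpos": joint angles; "dq": joint speeds; "joint_efforts": joint torques, N m; "ee_pos": TCP position; "eef_rot": TCP orientation; "ft_force": force on the tool from outside, world axes, zero at the start; "ft_torque": the same for the moment, N m; "gripper_width": opening from 0.0 (shut) to 1.0 (fully open).
Only numpy, scipy, OpenCV 4.12 (cv2) and the standard library are available. Lean on these libraries where they do the work, as an engineer would, in place of code of your own. Each camera call takes 0.05 s, during which the arm holds its last target.

TASK

Two steel cups stand upside down, nested and stuck, so that lifting the outer one would drag the inner one along. Push the pair along the worktop until the inner cup's wide rim is fully home under the lips of the stripper fork, then lift the outer cup straight off and set it down gently, still mouth down, on the flat tray. The inner cup must stay down on the worktop all the time and end under the lips; leave the two glass beakers and the vial where they are.

Things in the scene. Friction and masses are not known exactly. Their poses are not given: they have to be found in the camera images.
- cup_inner: Inner cup, plain steel, upside down: flat round rim at its foot, 90 mm across and 6 mm thick, lying on the worktop; the body above is 42 to 48 mm across and ends 58 mm up. 0.2 kg. Four sprung rubber lugs on it, 26 to 38 mm up, grip the outer cup from inside (4 to 12 N to slide it off). At first only its rim shows. Origin: centre of the underside, z up; round, so yaw is free.
- outer_center (a point): Centre of the outer cup, half-way up. Plain steel, upside down, 60 mm across (64 at a 3 mm high bead round the mouth), 66 mm high, wall 3 mm, 0.12 kg, z up. At first its mouth rests on the inner cup's rim, 6 mm above the worktop, its flat closed top 72 mm above it. It comes clear of the inner cup when raised 55 mm.
- seat (a point): Seat of the stripper fork, at worktop level: where the centre of the inner cup's underside is when fully home (a back wall stops the rim 2 mm further on). The pair is pushed in along this frame's +x; the mouth faces -x. The two side lips run from x = -30 to +60 mm, 70 mm clear between them, underside 9 mm and top 14 mm above the worktop.
- stripper: The stripper fork itself, same frame as the seat: a low U of plain aluminium plate, 145 x 150 mm, nowhere over 15 mm high, fixed. Side walls under the lips stand 96 mm apart; in front of the lips two splayed guide walls lead from 96 mm apart at x = -27 mm to about 140 mm apart at x = -85 mm, so the rim centres itself as it is pushed in
- tray_in (a point): Centre of the inner floor of the fixed plain steel tray, 4 mm above the worktop. Square tray 110 x 110 mm with a low rim 4 mm wide, 12 mm high above the worktop; axes along its sides; it lies left or right of the fork.
- beaker_50_center (a point): Bystander: small glass beaker, 46 mm across, 56 mm high; point at its centre, half-way up.
- beaker_100_center (a point): Bystander: larger glass beaker, 56 mm across, 68 mm high; point at its centre, half-way up.
- vial_center (a point): Bystander: capped sample vial, 24 mm across, 53 mm high; point at its centre, half-way up.
- cup_outer: The same outer cup; origin at the centre of its mouth (33 mm below its centre), z up.
- tray: The same tray; origin at the centre of its underside, on the worktop.
There are look-alikes about, which are no part of the job. Leave any blue or pink look-alike of the cup_outer alone.

How it is judged:
On the way, in this order (a step that is already met when the one before it is completed fails the run):
1. the pair, still nested, has been pushed fully home: the inner cup's underside centre is within 12 mm of the seat along the fork and 8 mm across it, with the outer cup less than 6 mm up from its place (x of cup_inner in the frame of seat between -0.012 and 0.01 m and y of cup_inner in the frame of seat between -0.008 and 0.008 m and z of outer_center in the frame of cup_inner below 0.045 m and horizontal distance between outer_center and cup_inner below 0.01 m), for 0.2 s.
2. the outer cup is lifted clear of the inner cup, which stays under the lips (x of cup_inner in the frame of seat between -0.012 and 0.01 m and y of cup_inner in the frame of seat between -0.008 and 0.008 m and z of outer_center in the frame of cup_inner above 0.096 m), for 0.1 s.
At the end, for the whole second after the job is handed in: The inner cup stands flat on the worktop under the lips, within 12 mm of the seat along the fork and 8 mm across it; the outer cup stands mouth down, flat and at rest on the floor of the tray inside its rim (x of cup_inner in the frame of seat between -0.012 and 0.01 m and y of cup_inner in the frame of seat between -0.008 and 0.008 m and height (world z) of cup_inner below 0.004 m and angle between each of cup_inner, outer_center's own z axis and vertical below 0.08 rad and x of outer_center in the frame of tray_in between -0.024 and 0.024 m and y of outer_center in the frame of tray_in between -0.024 and 0.024 m and z of outer_center in the frame of tray_in below 0.037 m and contact force between cup_outer and tray above 0.3 N and linear speed of each of cup_outer, cup_inner below 0.02 m/s); the robot touches nothing.
It fails at once if the inner cup is raised more than 12 mm off the worktop (height (world z) of cup_inner above 0.012 m).
It fails at once if the inner cup is tipped by more than 17 degrees (angle between cup_inner's own z axis and vertical above 0.3 rad).
It fails at once if the outer cup is dropped (falls faster than 0.45 m/s untouched by the gripper) (linear speed of cup_outer above 0.45 m/s and not (contact force between the arm and cup_outer above 0.01 N) and not (contact force between the fingers and cup_outer above 0.01 N)).
It fails at once if a beaker or the vial is moved more than 30 mm (distance of any of beaker_50_center, beaker_100_center, vial_center from where it was at the start of the episode above 0.03 m).
It also fails if it takes over 67 s, if anything falls off the work surface, if the arm or the gripper's body presses on something with over 40 N, if the wrist force passes 120 N, or if a joint passes its speed limit or range.

## Working session

There is one attempt and no reset: what is moved stays moved. The work goes in short steps, Python scripts to look and compute and a tool call to move; the robot and the scene stay as the last step left them, time stands still between calls to the robot, and variables do not carry over. Pictures are saved under pics/ and viewed, and the job is handed in when it is done.

Besides the shell and the picture viewer there is one more tool, called after ">>>" by a JSON object that holds its "op" and its "data", one argument or row to a line. apply_moves: Moves the arm, as the interface text tells. Its arguments: {"type":"object","properties":{"deltas":{"type":"array"}},"required":["deltas"]}

```bash
ls; mkdir -p pics; cat > h.py <<'E'
from workcell import *
import numpy as np, cv2
from scipy.spatial.transform import Rotation as R
E
python3 - <<'E'
from h import *
s=state(); print({k:(np.round(v,3).tolist()) for k,v in s.items()})
for n in("top","side"):
    c=camera(n); print(n,{k:v for k,v in c.items() if k not in("pixels","depth")})
    cv2.imwrite(f"pics/{n}0.png",c["pixels"]); np.savez(f"{n}0.npz",**{k:v for k,v in c.items()})
    for t in ["cup_inner","outer_center","seat","stripper","tray_in","beaker_50_center","beaker_100_center","vial_center","cup_outer","tray"]:
        print(t,[(np.round(d["centre"],1).tolist(),round(float(d["score"]),2)) for d in pinpoint(c,t)][:5])
E
```

```text
pics
{'clock': 0.0, 'qpos': [-1.362, 0.435, 0.025, 1.574, -0.012, 1.134, -0.075], 'dq': [0.001, 0.0, -0.0, 0.0, -0.001, 0.001, 0.0], 'joint_efforts': [0.001, -67.046, 1.026, -31.622, 0.016, 0.012, 0.0], 'ee_pos': [0.192, 0.594, 0.231], 'eef_rot': [0.155, 0.988, -0.001, -0.0], 'ft_force': [-0.354, 0.429, 0.096], 'ft_torque': [-0.016, 0.029, -0.043], 'gripper_width': 1.001}
top {'fovy': 42.201044892268115, 'cx': 326.78640266937657, 'cy': 232.28120302244233, 'xyz': array([ 0.29633221, -0.05523143,  1.40462557]), 'attitude': array([-0.06605326,  0.05731356,  0.71164453, -0.69707545]), 'shot': 1}
cup_inner [([295.4, 261.5], 0.58)]
outer_center [([455.0, 307.6], 0.94), ([248.0, 306.4], 0.63), ([296.9, 265.5], 0.62)]
seat []
stripper []
tray_in [([440.1, 249.1], 0.48), ([293.4, 263.3], 0.34)]
beaker_50_center [([311.0, 162.6], 0.63)]
beaker_100_center [([206.6, 267.5], 0.9)]
vial_center [([399.2, 314.6], 0.66)]
cup_outer [([455.3, 310.9], 0.95), ([290.2, 264.7], 0.82), ([255.6, 311.8], 0.81)]
tray [([440.4, 249.6], 0.66)]
side {'fovy': 55.00577577152436, 'cx': 315.380112397368, 'cy': 236.86937061779753, 'xyz': array([0.29431481, 0.71054928, 0.50874406]), 'attitude': array([-0.08250504,  0.49063169,  0.85528944, -0.14475302]), 'shot': 2}
cup_inner [([342.1, 282.8], 0.7), ([426.4, 224.6], 0.51)]
outer_center [([432.1, 197.5], 0.92), ([344.7, 267.3], 0.6)]
seat [([355.9, 247.1], 0.65)]
stripper [([360.0, 244.9], 0.62)]
tray_in [([368.6, 205.5], 0.93)]
beaker_50_center [([244.5, 234.7], 0.63)]
beaker_100_center [([317.0, 342.2], 0.62)]
vial_center [([428.3, 224.8], 0.55), ([244.7, 235.9], 0.41)]
cup_outer [([388.0, 327.2], 0.84), ([428.1, 211.1], 0.69), ([345.5, 279.2], 0.56)]
tray [([370.3, 202.5], 0.7), ([361.3, 242.0], 0.52)]
```

View pics/top0.png

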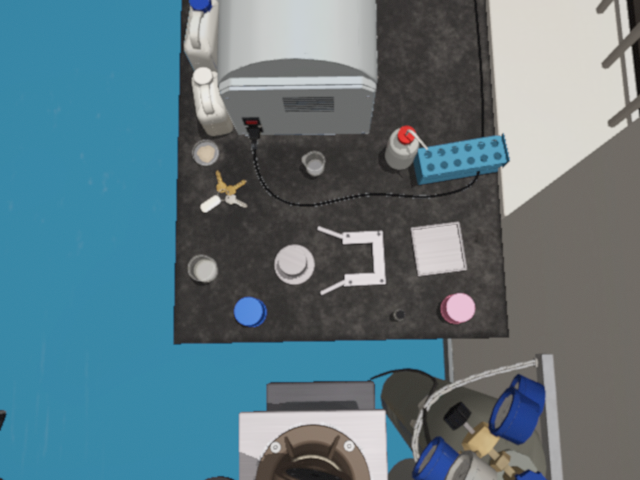

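View pics/side0.png

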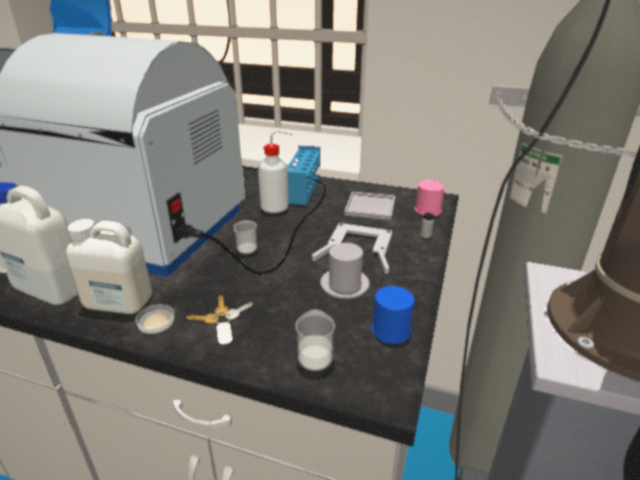

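The top view shows three candidates for the cup: a plain steel cup with a wide rim at (294,263), a blue one at (250,312) and a pink one at (457,308). The steel one fits, since it's plain steel and stands on a wide rim. The fork is at (365,258) with its mouth facing image-left, and the tray is at (439,249). The 50 ml beaker is at (314,163), the 100 ml at (203,269) and the vial at (399,314). Next I'll measure these in world coordinates.

```bash
cat >> h.py <<'E'
def cam(c):
    f=240/np.tan(np.radians(float(c["fovy"]))/2); return f,float(c["cx"]),float(c["cy"]),R.from_quat(c["attitude"]),np.array(c["xyz"])
def cloud(c):
    f,cx,cy,r,t=cam(c); v,u=np.mgrid[:480,:640]; d=c["depth"]
    P=np.stack([(u-cx)/f*d,-(v-cy)/f*d,-d],-1).reshape(-1,3)
    W=r.apply(P)+t; W=W.reshape(480,640,3); W[d==0]=np.nan; return W
def onz(c,px,z):
    f,cx,cy,r,t=cam(c); px=np.atleast_2d(px).astype(float)
    D=r.apply(np.c_[(px[:,0]-cx)/f,-(px[:,1]-cy)/f,-np.ones(len(px))])
    return t+D*((z-t[2])/D[:,2])[:,None]
def proj(c,P):
    f,cx,cy,r,t=cam(c); q=r.inv().apply(np.atleast_2d(P)-t); return np.c_[cx+f*q[:,0]/-q[:,2],cy-f*q[:,1]/-q[:,2]]
E
python3 - <<'E'
from h import *
for n in("top","side"):
    c=dict(np.load(n+"0.npz")); W=cloud(c)
    print(n,"quat: plane z check")
    for p in [(294,263),(375,258),(439,249),(203,269),(314,163),(399,314),(250,312),(457,308),(420,350) if 0 else (300,320),(230,240)] if n=="top" else [(345,255),(360,243),(370,205),(315,330),(392,310),(430,200),(427,225),(260,350),(300,260)]:
        print(p,np.round(W[p[1],p[0]],4))
    big=cv2.resize(c["pixels"][210:340,170:490] if n=="top" else c["pixels"][170:390,220:480],None,fx=2.5,fy=2.5,interpolation=cv2.INTER_CUBIC)
    cv2.imwrite(f"pics/{n}0c.png",big)
E
```

```text
top quat: plane z check
(294, 263) [0.4653 0.0307 0.0771]
(375, 258) [ 0.48   -0.1474  0.0198]
(439, 249) [ 0.5003 -0.2951 -0.0012]
(203, 269) [0.4628 0.2379 0.0248]
(314, 163) [ 0.7092 -0.0136  0.0017]
(399, 314) [ 0.353  -0.1929  0.0519]
(250, 312) [0.363  0.1265 0.068 ]
(457, 308) [ 0.3626 -0.3151  0.0681]
(300, 320) [0.3463 0.0236 0.0011]
(230, 240) [ 0.5319  0.1827 -0.0035]
side quat: plane z check
(345, 255) [0.4693 0.048  0.0721]
(360, 243) [ 4.810e-01 -1.176e-01  2.000e-04]
(370, 205) [ 0.5014 -0.2946  0.0044]
(315, 330) [0.4686 0.21   0.0357]
(392, 310) [0.3634 0.1606 0.0645]
(430, 200) [ 0.3606 -0.2952  0.0402]
(427, 225) [ 0.3522 -0.1827  0.0336]
(260, 350) [5.467e-01 2.431e-01 2.000e-04]
(300, 260) [ 0.5789 -0.0145 -0.0006]
```

View pics/top0c.png

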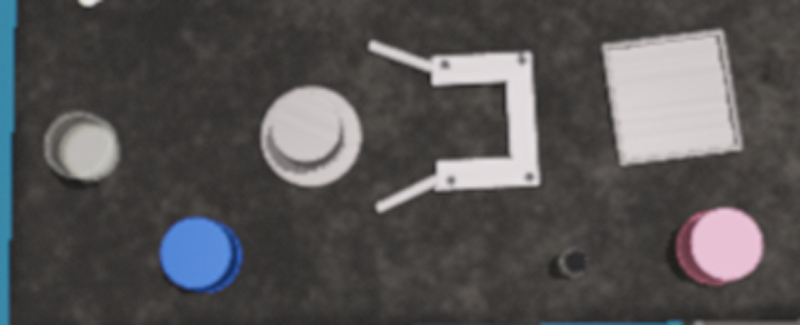

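View pics/side0c.png

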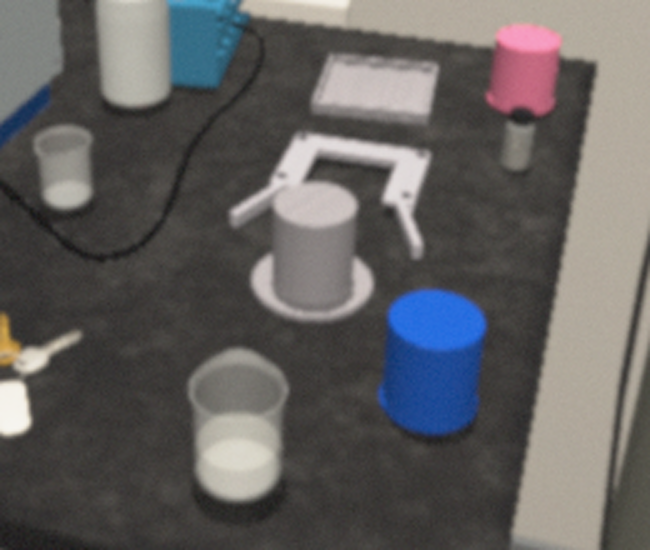

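```bash
python3 - <<'E'
from h import *
c=dict(np.load("top0.npz")); W=cloud(c)
pts={"topfront_out":(431,55),"topfront_in":(432,86),"botfront_in":(437,160),"botfront_out":(437,189),"topback":(531,52),"botback":(540,186),"in_backtop":(506,81),"in_backbot":(511,157)}
P={k:onz(c,[(u+.5)/2.5-.5+170 for u in [0]] and [((p[0]+.5)/2.5-.5+170,(p[1]+.5)/2.5-.5+210)],0.014)[0] for k,p in pts.items()}
for k in P: print(k,np.round(P[k],4))
ds=[P["topback"]-P["topfront_out"],P["botback"]-P["botfront_out"],P["in_backtop"]-P["topfront_in"],P["in_backbot"]-P["botfront_in"]]
print([np.degrees(np.arctan2(d[1],d[0])).round(1) for d in ds])
d=P["topback"]-P["botback"]; print("across",np.degrees(np.arctan2(d[1],d[0])).round(1)-90, np.linalg.norm(d))
print("front gap",np.linalg.norm(P["topfront_in"]-P["botfront_in"]),"len",np.linalg.norm(P["topback"]-P["topfront_out"]))
# bright-pixel segmentation
g=c["pixels"].min(2)>140
n,lab,st,ce=cv2.connectedComponentsWithStats(g.astype(np.uint8))
for i in range(1,n):
    if st[i,4]>80 and 240<st[i,0]<480 and 200<st[i,1]<300:
        ys,xs=np.where(lab==i); Z=W[ys,xs,2]
        print(i,st[i],ce[i].round(1),"z med",np.nanmedian(Z).round(4))
        r=cv2.minAreaRect(np.c_[xs,ys].astype(np.float32)); print("  rect",r, [np.round(onz(c,[p],0.012)[0][:2],4).tolist() for p in cv2.boxPoints(r)])
for n in("top","side"):
    c=dict(np.load(n+"0.npz")); W=cloud(c)
    # cup top: z .064-.082 near (0.466,0.03)
    m=(abs(W[...,0]-.466)<.06)&(abs(W[...,1]-.03)<.06)
    t=m&(abs(W[...,2]-.072)<.006 if n=="side" else m&(W[...,2]>.062))
    print(n,"top n",t.sum(),np.nanmedian(W[t],0).round(4),((np.nanmin(W[t],0)+np.nanmax(W[t],0))/2).round(4),(np.nanmax(W[t],0)-np.nanmin(W[t],0)).round(3))
E
```

```text
topfront_out [ 0.5425 -0.0752  0.014 ]
topfront_in [ 0.514  -0.0754  0.014 ]
botfront_in [ 0.4467 -0.0783  0.014 ]
botfront_out [ 0.4207 -0.0776  0.014 ]
topback [ 0.5433 -0.1659  0.014 ]
botback [ 0.4215 -0.1697  0.014 ]
in_backtop [ 0.5171 -0.1424  0.014 ]
in_backbot [ 0.448  -0.1447  0.014 ]
[np.float64(-89.5), np.float64(-89.5), np.float64(-87.3), np.float64(-88.9)]
across -88.2 0.1218636453782548
front gap 0.06734257497862156 len 0.09077913699098039
14 [ 411  222   56   54 2334] [438.2 248.5] z med 0.0049
  rect ((438.514404296875, 248.3439178466797), (49.03844451904297, 48.810359954833984), 81.25383758544922) [[0.5484, -0.2311], [0.5631, -0.3414], [0.4521, -0.3518], [0.4377, -0.2431]]
15 [ 318  226   68   69 1459] [362.3 258.3] z med 0.0141
  rect ((351.7564697265625, 258.557373046875), (68.06600189208984, 64.71572875976562), 87.35746002197266) [[0.5571, -0.0203], [0.5608, -0.1676], [0.4061, -0.1692], [0.4024, -0.0247]]
16 [ 275  245   40   39 1084] [294.5 263. ] z med 0.0683
  rect ((294.5, 264.0), (38.0, 39.0), 90.0) [[0.5156, 0.0777], [0.5137, -0.0108], [0.4275, -0.0094], [0.4293, 0.0781]]
18 [447 293  28  29 633] [460.3 307.1] z med 0.0663
  rect ((460.5, 307.0), (28.0, 27.0), 90.0) [[0.399, -0.3056], [0.3978, -0.3656], [0.336, -0.3619], [0.3372, -0.3024]]
top top n 606 [0.4713 0.0355 0.0722] [0.4719 0.0365 0.0718] [0.06  0.059 0.02 ]
side top n 557 [0.4701 0.0399 0.0724] [0.4715 0.0361 0.0704] [0.059 0.062 0.009]
```

Measurements in world coordinates:
- **Pair:** centred at (0.4715, 0.036), with its top at 0.072 as expected.
- **Seat:** about (0.4815, −0.107), with the fork's +x at a yaw of about −89°. The lip length measured 0.091 m and the gap 67 mm, both close to spec.
- **Tray:** centred at (0.500, −0.292).

I'll turn the jaws along the push axis and move over the pair.

>>> {"op": "apply_moves", "data": {
  "deltas": [
    [[1, 0, 0, 0, 0, 0, -0.162], [1, 0, 0, 0, 0, 0, -0.162], [1, -1.7, -3.5, 0, 0, 0, 0], [1, -1.7, -3.5, 0, 0, 0, 0], [1, -1.7, -3.5, 0, 0, 0, 0], [1, -1.7, -3.5, 0, 0, 0, 0], [1, -1.7, -3.5, 0, 0, 0, 0], [1, -1.7, -3.5, 0, 0, 0, 0], [1, -1.7, -3.5, 0, 0, 0, 0], [1, -1.7, -3.5, 0, 0, 0, 0], [1, -1.7, -3.5, 0, 0, 0, 0], [1, -1.7, -3.5, 0, 0, 0, 0], [1, -1.7, -3.5, 0, 0, 0, 0], [1, -1.7, -3.5, 0, 0, 0, 0], [1, -1.7, -3.5, 0, 0, 0, 0], [1, -1.7, -3.5, 0, 0, 0, 0], [1, -1.7, -3.5, 0, 0, 0, 0], [1, 0, 0, 0, 0, 0, 0]]
  ]
}}

```text
clock: 3.35
ee_pos: [0.4541, 0.0701, 0.2315]
eef_rot: [-0.003, 1.0, -0.0, 0.0]
ft_force: [-0.1, 0.8, 0.0]
gripper_width: 0.996
```

>>> {"op": "apply_moves", "data": {
  "deltas": [
    [[1, -0.85, -1.7, 0, 0, 0, -0.01], [1, -0.85, -1.7, 0, 0, 0, 0], [1, 0, 0, 3.5, 0, 0, 0], [1, 0, 0, 3.5, 0, 0, 0], [1, 0, 0, 3.5, 0, 0, 0], [1, 0, 0, 0, 0, 0, 0], [1, 0, 0, 0, 0, 0, 0]]
  ]
}}

```text
clock: 4.22
ee_pos: [0.4712, 0.0398, 0.1274]
eef_rot: [-0.011, 1.0, 0.0, 0.0]
ft_force: [-1.1, -0.3, 0.1]
gripper_width: 1.002
```

```bash
python3 - <<'E'
from h import *
c=camera("side"); cv2.imwrite("pics/side1.png",cv2.resize(c["pixels"][100:340,200:520],None,fx=2.5,fy=2.5))
c=camera("top"); cv2.imwrite("pics/top1.png",cv2.resize(c["pixels"][170:370,180:500],None,fx=2.5,fy=2.5))
E
```

```text
(no output)
```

View pics/side1.png

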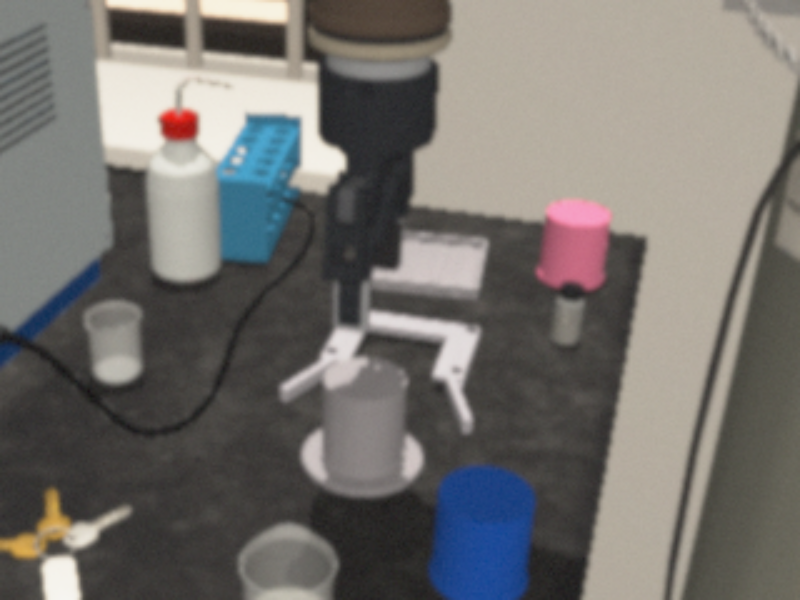

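View pics/top1.png

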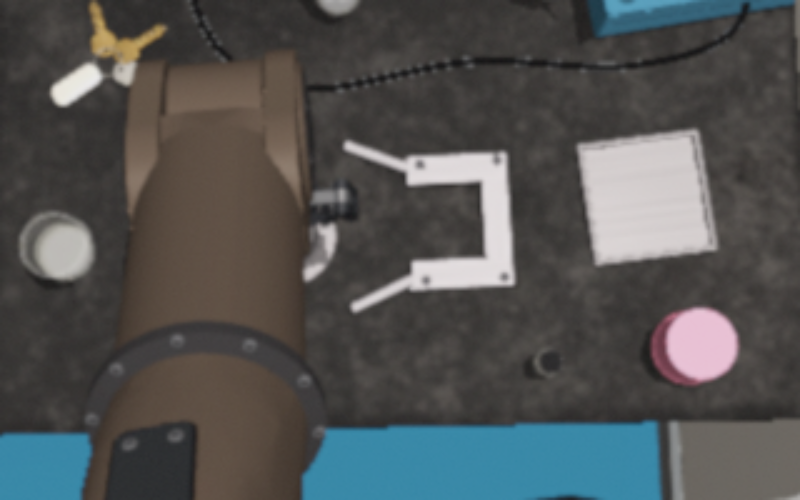

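The side view shows the gripper over the steel cup at (365,420 in the crop), and nothing has moved. I'll go down now.

>>> {"op": "apply_moves", "data": {
  "deltas": [
    [[1, 0, -0.3, 2, 0, 0, 0], [1, 0, 0, 2, 0, 0, 0], [1, 0, 0, 2, 0, 0, 0], [1, 0, 0, 2, 0, 0, 0], [1, 0, 0, 1.5, 0, 0, 0], [1, 0, 0, 0, 0, 0, 0], [1, 0, 0, 0, 0, 0, 0]]
  ]
}}

```text
clock: 5.2
ee_pos: [0.4713, 0.0364, 0.032]
eef_rot: [-0.011, 1.0, 0.0, 0.0]
ft_force: [-0.9, 0.7, 0.0]
gripper_width: 1.004
```

```bash
python3 - <<'E'
from h import *
c=camera("side"); cv2.imwrite("pics/side2.png",cv2.resize(c["pixels"][170:340,230:460],None,fx=3.4,fy=3.4))
E
```

```text
(no output)
```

View pics/side2.png

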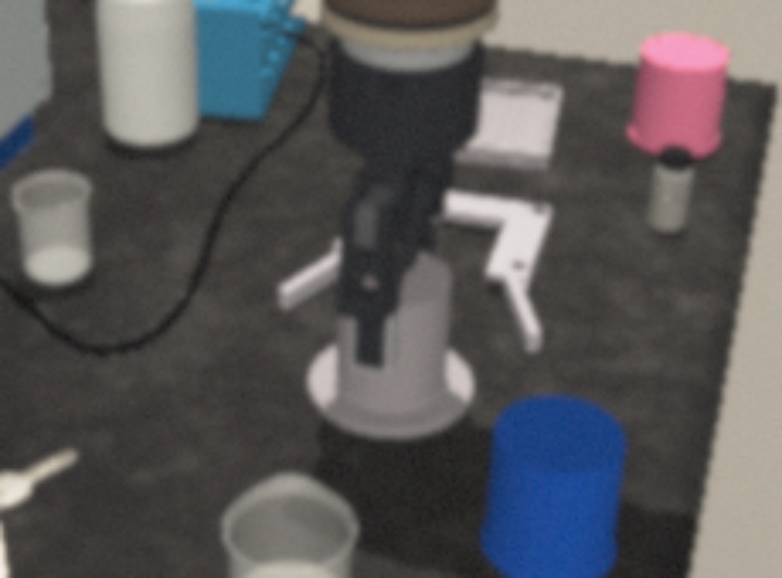

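```bash
python3 - <<'E'
from h import *
c=camera("side"); p=proj(c,[[.4713,.0364+.046,.045],[.4713,.0364,.072],[.4713,.0364,.006]])
print((p-[230,170])*3.4)
W=cloud(c); m=(abs(W[...,0]-.47)<.03)&(W[...,1]>.065)&(W[...,1]<.12)&(W[...,2]>.03)&(W[...,2]<.1)
print(np.nanmedian(W[m],0),m.sum(),np.nanmin(W[m],0),np.nanmax(W[m],0))
E
```

```text
[[366.66679776 367.81325456]
 [393.36818777 277.30734629]
 [389.2339655  379.95051978]]
[0.46640632 0.09023844 0.07291441] 306 [0.45530057 0.06527951 0.03015318] [0.48032425 0.11156737 0.09998493]
```

The finger matches its projection and straddles the cup. Closing.

>>> {"op": "apply_moves", "data": {
  "deltas": [
    [[-1, 0, 0, 0, 0, 0, 0], [-1, 0, 0, 0, 0, 0, 0], [-1, 0, 0, 0, 0, 0, 0], [-1, 0, 0, 0, 0, 0, 0], [-1, 0, 0, 0, 0, 0, 0], [-1, 0, 0, 0, 0, 0, 0], [-1, 0, 0, 0, 0, 0, 0], [-1, 0, 0, 0, 0, 0, 0]]
  ]
}}

```text
clock: 6.3
ee_pos: [0.4711, 0.0362, 0.0322]
eef_rot: [-0.011, 1.0, 0.0, 0.001]
ft_force: [-3.8, -0.9, 14.1]
gripper_width: 0.702
```

```bash
python3 - <<'E'
from h import *
s=state();print(s["gripper_width"]*85,s["ft_force"],s["ee_pos"])
c=camera("side"); W=cloud(c); cv2.imwrite("pics/side3.png",cv2.resize(c["pixels"][170:340,230:460],None,fx=3.4,fy=3.4))
# rim pixels: z 2..10mm near pair
m=(np.hypot(W[...,0]-.4713,W[...,1]-.036)<.055)&(W[...,2]>.003)&(W[...,2]<.012)
P=W[m]; print(m.sum(),P.min(0),P.max(0))
E
```

```text
59.66893248957948 [-3.84140819 -0.93068395 14.12594742] [0.47110937 0.0362184  0.03220005]
580 [ 0.42696459 -0.0018362   0.00301521] [0.52255811 0.08627516 0.01195722]
```

View pics/side3.png

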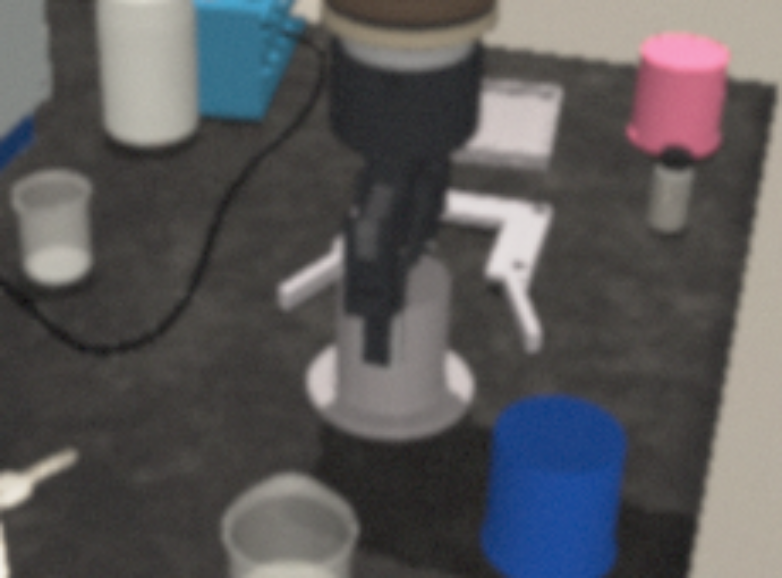

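Gripped at an opening of 59.7 mm, which matches the 60 mm cup. The closing pads press the pair down with 14 N, which does no harm. I'll push towards the fork, correcting the lateral offset on the way.

>>> {"op": "apply_moves", "data": {
  "deltas": [
    [[-1, -0.1, -0.5, 0, 0, 0, 0], [-1, -0.1, -0.8, 0, 0, 0, 0], [-1, -0.1, -0.8, 0, 0, 0, 0], [-1, -0.1, -0.8, 0, 0, 0, 0], [-1, -0.1, -0.8, 0, 0, 0, 0], [-1, -0.1, -0.8, 0, 0, 0, 0], [-1, -0.1, -0.8, 0, 0, 0, 0], [-1, 0, -0.8, 0, 0, 0, 0], [-1, 0, -0.5, 0, 0, 0, 0], [-1, 0, 0, 0, 0, 0, 0], [-1, 0, 0, 0, 0, 0, 0]]
  ]
}}

```text
clock: 7.72
ee_pos: [0.4805, -0.0285, 0.0323]
eef_rot: [-0.012, 1.0, 0.001, 0.001]
ft_force: [0.6, 4.5, 10.0]
gripper_width: 0.7
```

```bash
python3 - <<'E'
from h import *
c=camera("side"); cv2.imwrite("pics/side4.png",cv2.resize(c["pixels"][150:320,230:460],None,fx=3.4,fy=3.4))
c=camera("top"); cv2.imwrite("pics/top4.png",cv2.resize(c["pixels"][190:340,270:480],None,fx=3.4,fy=3.4))
E
```

```text
(no output)
```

View pics/side4.png

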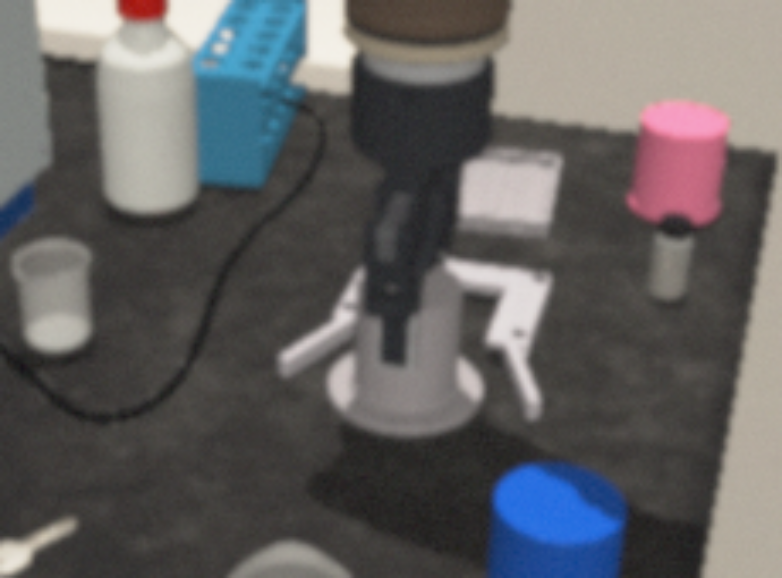

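View pics/top4.png

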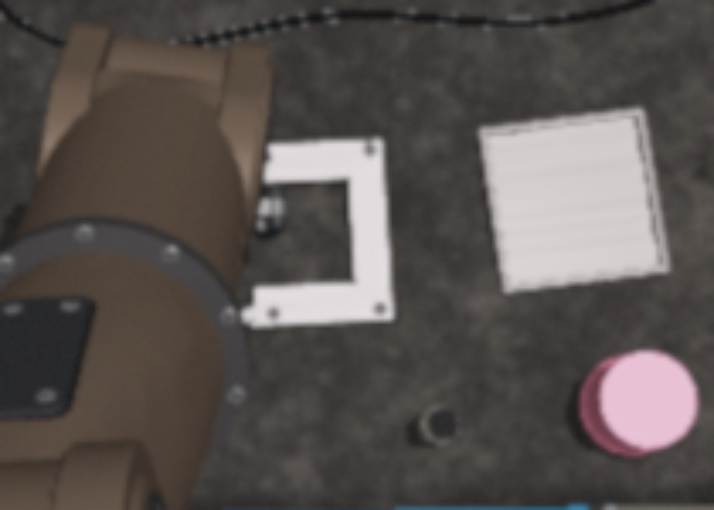

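The pair is centred at the fork mouth, with the rim at (405,385) between the guide walls. I'll push on in smaller steps and watch the force.

>>> {"op": "apply_moves", "data": {
  "deltas": [
    [[-1, 0, -0.4, 0, 0, 0, 0], [-1, 0, -0.5, 0, 0, 0, 0], [-1, 0, -0.5, 0, 0, 0, 0], [-1, 0, -0.5, 0, 0, 0, 0], [-1, 0, -0.5, 0, 0, 0, 0], [-1, 0, -0.5, 0, 0, 0, 0], [-1, 0, -0.5, 0, 0, 0, 0], [-1, 0, -0.5, 0, 0, 0, 0], [-1, 0, -0.5, 0, 0, 0, 0], [-1, 0, -0.5, 0, 0, 0, 0], [-1, 0, 0, 0, 0, 0, 0]]
  ]
}}

```text
clock: 9.2
ee_pos: [0.4812, -0.0764, 0.0322]
eef_rot: [-0.012, 1.0, 0.001, 0.001]
ft_force: [-1.8, 8.3, 12.2]
gripper_width: 0.704
```

```bash
python3 - <<'E'
from h import *
c=camera("side"); cv2.imwrite("pics/side5.png",cv2.resize(c["pixels"][150:320,230:460],None,fx=3.4,fy=3.4))
E
```

```text
(no output)
```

View pics/side5.png

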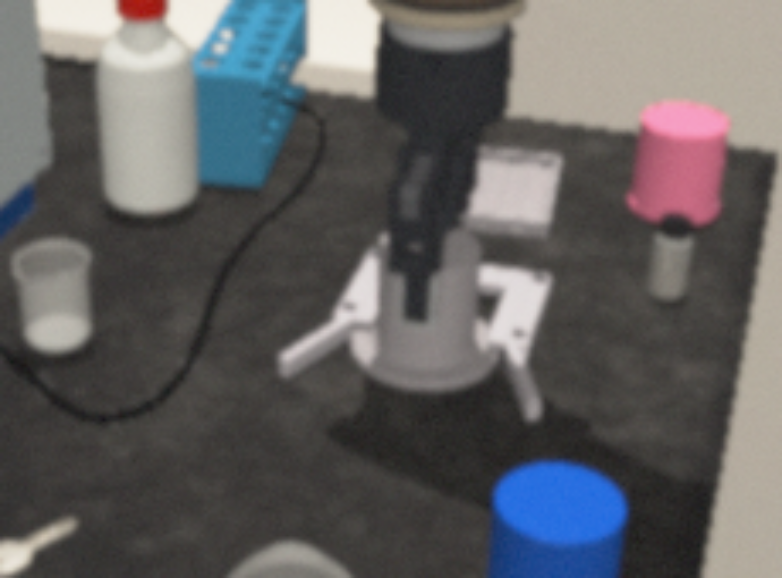

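The rim is entering under the lips. I'll push the rest until I feel the back wall.

>>> {"op": "apply_moves", "data": {
  "deltas": [
    [[-1, 0, -0.4, 0, 0, 0, 0], [-1, 0, -0.4, 0, 0, 0, 0], [-1, 0, -0.4, 0, 0, 0, 0], [-1, 0, -0.4, 0, 0, 0, 0], [-1, 0, -0.4, 0, 0, 0, 0], [-1, 0, -0.3, 0, 0, 0, 0], [-1, 0, -0.3, 0, 0, 0, 0], [-1, 0, 0, 0, 0, 0, 0]]
  ]
}}

```text
clock: 10.25
ee_pos: [0.4821, -0.1026, 0.0323]
eef_rot: [-0.012, 1.0, 0.001, 0.001]
ft_force: [-0.6, 6.5, 10.9]
gripper_width: 0.702
```

>>> {"op": "apply_moves", "data": {
  "deltas": [
    [[-1, 0, -0.2, 0, 0, 0, 0], [-1, 0, -0.1, 0, 0, 0, 0], [-1, 0, 0, 0, 0, 0, 0]]
  ]
}}

```text
clock: 10.62
ee_pos: [0.4822, -0.1052, 0.0323]
eef_rot: [-0.012, 1.0, 0.001, 0.001]
ft_force: [-0.6, 9.0, 12.3]
gripper_width: 0.702
```

>>> {"op": "apply_moves", "data": {
  "deltas": [
    [[-1, 0, -0.1, 0, 0, 0, 0], [-1, 0, -0.1, 0, 0, 0, 0], [-1, 0, 0, 0, 0, 0, 0]]
  ]
}}

```text
clock: 11.0
ee_pos: [0.4822, -0.1072, 0.0322]
eef_rot: [-0.012, 1.0, 0.001, 0.001]
ft_force: [0.1, 8.8, 10.7]
gripper_width: 0.702
```

```bash
python3 - <<'E'
from h import *
c=camera("side"); cv2.imwrite("pics/side6.png",cv2.resize(c["pixels"][150:320,230:460],None,fx=3.4,fy=3.4))
c=camera("top"); cv2.imwrite("pics/top6.png",cv2.resize(c["pixels"][190:340,270:480],None,fx=3.4,fy=3.4))
E
```

```text
(no output)
```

View pics/side6.png

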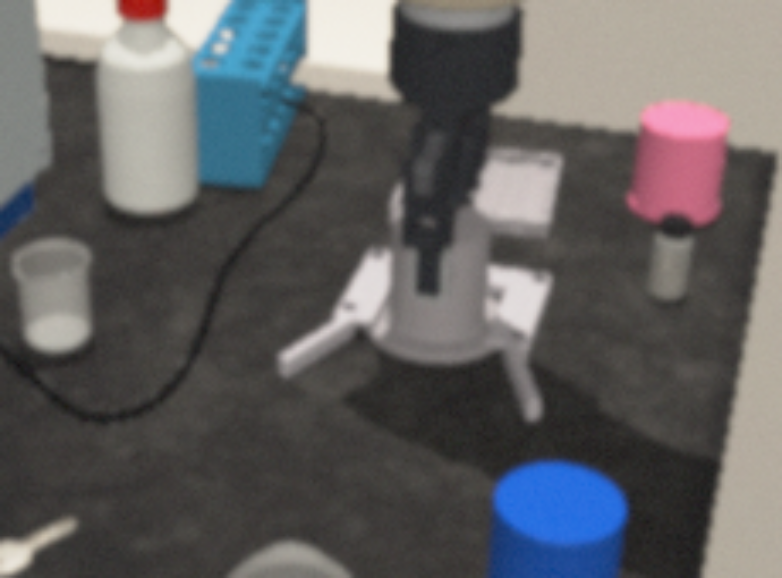

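View pics/top6.png

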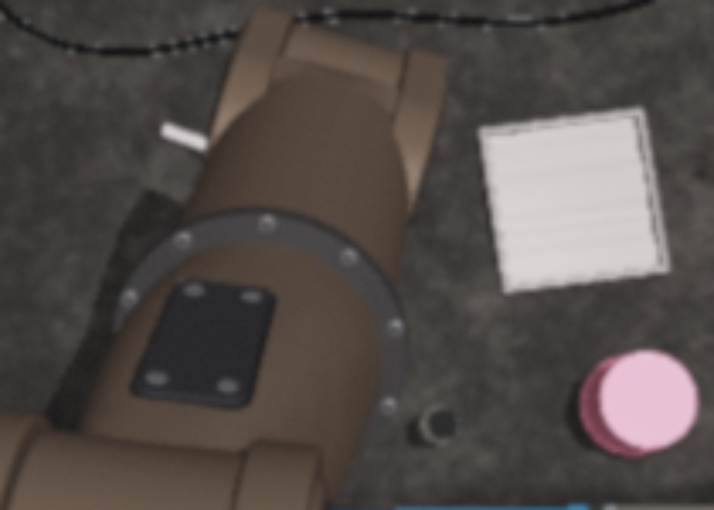

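No wall contact yet, so I'll keep feeling forward in 1 mm steps.

>>> {"op": "apply_moves", "data": {
  "deltas": [
    [[-1, 0, -0.1, 0, 0, 0, 0], [-1, 0, -0.1, 0, 0, 0, 0], [-1, 0, 0, 0, 0, 0, 0]]
  ]
}}

```text
clock: 11.48
ee_pos: [0.4823, -0.1092, 0.0323]
eef_rot: [-0.012, 1.0, 0.001, 0.001]
ft_force: [-0.4, 8.7, 10.8]
gripper_width: 0.7
```

>>> {"op": "apply_moves", "data": {
  "deltas": [
    [[-1, 0, -0.1, 0, 0, 0, 0], [-1, 0, 0, 0, 0, 0, 0]]
  ]
}}

```text
clock: 11.72
ee_pos: [0.4823, -0.1094, 0.0323]
eef_rot: [-0.013, 1.0, 0.002, 0.001]
ft_force: [-1.5, 11.9, 12.9]
gripper_width: 0.703
```

>>> {"op": "apply_moves", "data": {
  "deltas": [
    [[-1, 0, -0.1, 0, 0, 0, 0], [-1, 0, 0, 0, 0, 0, 0]]
  ]
}}

```text
clock: 11.98
ee_pos: [0.4824, -0.11, 0.0323]
eef_rot: [-0.013, 1.0, 0.002, 0.001]
ft_force: [-0.1, 11.7, 11.6]
gripper_width: 0.699
```

>>> {"op": "apply_moves", "data": {
  "deltas": [
    [[-1, 0, -0.1, 0, 0, 0, 0], [-1, 0, 0, 0, 0, 0, 0], [-1, 0, 0, 0, 0, 0, 0]]
  ]
}}

```text
clock: 12.35
ee_pos: [0.4824, -0.1104, 0.0323]
eef_rot: [-0.013, 1.0, 0.002, 0.001]
ft_force: [-0.5, 13.7, 13.4]
gripper_width: 0.701
```

The wall is reached: I commanded 3 mm, it moved 1.2 mm, and the force rose 5 N. The TCP at y=−0.110 agrees with the estimated seat plus 2 mm. I'll relax about 2.5 mm and lift straight up.

>>> {"op": "apply_moves", "data": {
  "deltas": [
    [[-1, 0, 0.15, 0, 0, 0, 0], [-1, 0, 0.1, 0, 0, 0, 0], [-1, 0, 0, 0, 0, 0, 0], [-1, 0, 0, -0.3, 0, 0, 0], [-1, 0, 0, -0.4, 0, 0, 0], [-1, 0, 0, -0.5, 0, 0, 0], [-1, 0, 0, -0.5, 0, 0, 0], [-1, 0, 0, -0.5, 0, 0, 0], [-1, 0, 0, -0.5, 0, 0, 0], [-1, 0, 0, -0.5, 0, 0, 0], [-1, 0, 0, 0, 0, 0, 0]]
  ]
}}

```text
clock: 13.72
ee_pos: [0.4813, -0.112, 0.0639]
eef_rot: [-0.011, 1.0, 0.0, 0.0]
ft_force: [0.1, 4.0, -0.3]
gripper_width: 0.702
```

```bash
python3 - <<'E'
from h import *
c=camera("side"); cv2.imwrite("pics/side7.png",cv2.resize(c["pixels"][150:320,230:460],None,fx=3.4,fy=3.4))
E
```

```text
(no output)
```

View pics/side7.png

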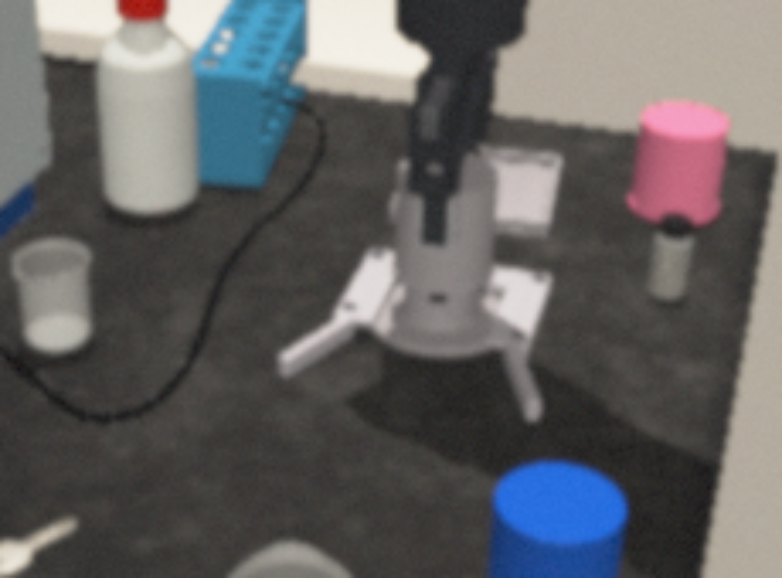

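The outer cup is sliding off. The inner body and a lug show at (438,298), and the rim is still under the lips. I'll continue the lift.

>>> {"op": "apply_moves", "data": {
  "deltas": [
    [[-1, 0, 0, -0.5, 0, 0, 0], [-1, 0, 0, -0.6, 0, 0, 0], [-1, 0, 0, -0.6, 0, 0, 0], [-1, 0, 0, -0.6, 0, 0, 0], [-1, 0, 0, -0.6, 0, 0, 0], [-1, 0, 0, -0.6, 0, 0, 0], [-1, 0, 0, -0.8, 0, 0, 0], [-1, 0, 0, -1.0, 0, 0, 0], [-1, 0, 0, -1.0, 0, 0, 0], [-1, 0, 0, -1.0, 0, 0, 0], [-1, 0, 0, 0, 0, 0, 0], [-1, 0, 0, 0, 0, 0, 0]]
  ]
}}

```text
clock: 15.28
ee_pos: [0.4809, -0.112, 0.1362]
eef_rot: [-0.011, 1.0, 0.0, -0.0]
ft_force: [-0.4, 0.2, -2.3]
gripper_width: 0.704
```

```bash
python3 - <<'E'
from h import *
c=camera("side"); cv2.imwrite("pics/side8.png",cv2.resize(c["pixels"][130:300,230:460],None,fx=3.4,fy=3.4))
W=cloud(c)
# inner cup top (z ~.058) and outer cup
m=(abs(W[...,0]-.482)<.05)&(abs(W[...,1]+.108)<.05)&(abs(W[...,2]-.0575)<.002); P=W[m]; print("inner top",m.sum(),P.min(0),P.max(0))
for t in ["tray_in","tray","cup_outer","outer_center","cup_inner","seat"]:
    for d in pinpoint(c,t)[:2]: print(t,d["centre"],d["score"])
cs=dict(np.load("side0.npz")); W=cloud(cs); m=(abs(W[...,0]-.5)<.075)&(abs(W[...,1]+.292)<.075)&(W[...,2]>.0085)&(W[...,2]<.02)
r=cv2.minAreaRect(W[m][:,:2].astype(np.float32)); print("tray rim side",r)
m=(abs(W[...,0]-.5)<.075)&(abs(W[...,1]+.292)<.075)&(W[...,2]>.0025)&(W[...,2]<.02)
r=cv2.minAreaRect(W[m][:,:2].astype(np.float32)); print("tray all side",r)
for p in [(347.5,192.5)]: pass
E
```

```text
inner top 148 [ 0.46182194 -0.12822012  0.05550029] [ 0.50260958 -0.08639904  0.05949866]
tray_in [368.6, 202.8] 0.82
tray [371.9, 203.1] 0.84
cup_outer [427.1, 209.6] 0.91
cup_outer [389.7, 326.3] 0.8
outer_center [359.8, 181.5] 0.72
outer_center [430.7, 198.9] 0.66
cup_inner [357.3, 244.2] 0.86
tray rim side ((0.5003392100334167, -0.29198968410491943), (0.10984157770872116, 0.11678655445575714), 6.277429103851318)
tray all side ((0.49999377131462097, -0.2915104329586029), (0.14770187437534332, 0.14661972224712372), 0.9749010801315308)
```

View pics/side8.png

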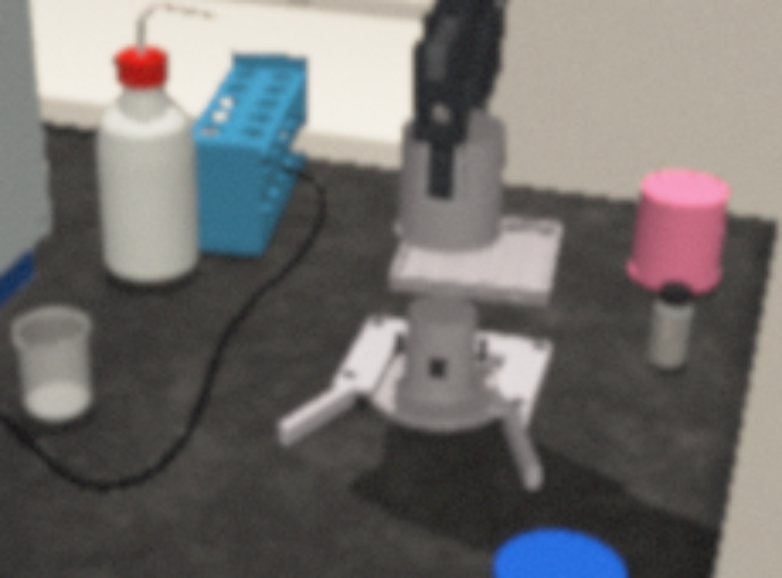

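The outer cup is clear, and the inner cup stayed seated with its top centre at about (0.482, −0.107). I'll carry the outer cup over the tray centre at (0.500, −0.292).

>>> {"op": "apply_moves", "data": {
  "deltas": [
    [[-1, 0, -0.5, 0, 0, 0, 0], [-1, 0, -1, 0, 0, 0, 0], [-1, -0.15, -1.5, 0, 0, 0, 0], [-1, -0.15, -1.5, 0, 0, 0, 0], [-1, -0.15, -1.5, 0, 0, 0, 0], [-1, -0.15, -1.5, 0, 0, 0, 0], [-1, -0.15, -1.5, 0, 0, 0, 0], [-1, -0.15, -1.5, 0, 0, 0, 0], [-1, -0.15, -1.5, 0, 0, 0, 0], [-1, -0.15, -1.5, 0, 0, 0, 0], [-1, -0.15, -1.5, 0, 0, 0, 0], [-1, -0.15, -1.5, 0, 0, 0, 0], [-1, 0, -1, 0, 0, 0, 0], [-1, 0, -0.5, 0, 0, 0, 0], [-1, 0, 0, 0, 0, 0, 0], [-1, 0, 0, 0, 0, 0, 0]]
  ]
}}

```text
clock: 17.62
ee_pos: [0.5001, -0.291, 0.1363]
eef_rot: [-0.011, 1.0, 0.0, -0.0]
ft_force: [-0.9, -0.4, -0.7]
gripper_width: 0.703
```

```bash
python3 - <<'E'
from h import *
c=camera("side"); cv2.imwrite("pics/side9.png",cv2.resize(c["pixels"][110:280,250:480],None,fx=3.4,fy=3.4))
W=cloud(c); s=state(); x,y,z=s["ee_pos"]
m=(abs(W[...,0]-x)<.035)&(abs(W[...,1]-y)<.045)&(W[...,2]>.08)&(W[...,2]<.2); P=W[m]; print(m.sum(),P.min(0),P.max(0), z)
E
```

```text
862 [ 0.47040577 -0.33234745  0.11048331] [ 0.53268726 -0.24602623  0.19940146] 0.13627639928375768
```

View pics/side9.png

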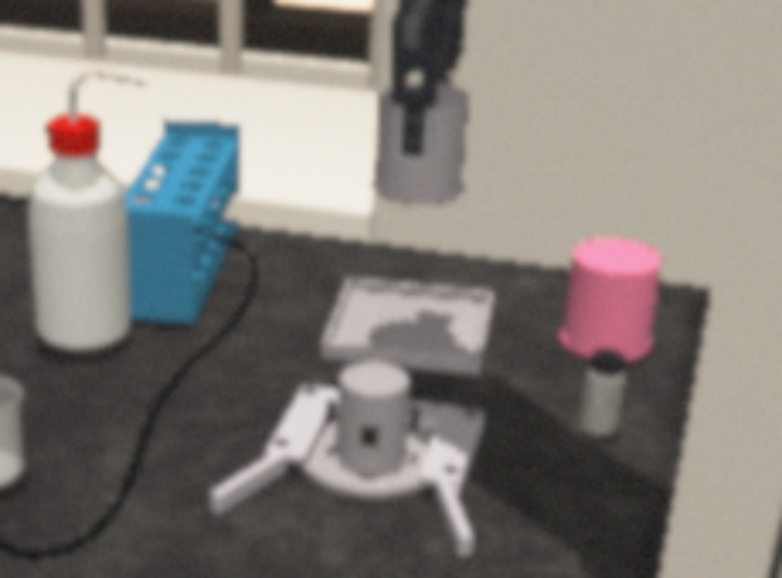

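The cup's mouth is at 0.1105 (0.110 expected) and it hangs upright over the tray. I'll lower it.

>>> {"op": "apply_moves", "data": {
  "deltas": [
    [[-1, 0, 0, 0.6, 0, 0, 0], [-1, 0, 0, 1.2, 0, 0, 0], [-1, 0, 0, 1.2, 0, 0, 0], [-1, 0, 0, 1.2, 0, 0, 0], [-1, 0, 0, 1.2, 0, 0, 0], [-1, 0, 0, 1.2, 0, 0, 0], [-1, 0, 0, 1.2, 0, 0, 0], [-1, 0, 0, 1.0, 0, 0, 0], [-1, 0, 0, 0.6, 0, 0, 0], [-1, 0, 0, 0.4, 0, 0, 0], [-1, 0, 0, 0.2, 0, 0, 0], [-1, 0, 0, 0, 0, 0, 0], [-1, 0, 0, 0, 0, 0, 0]]
  ]
}}

```text
clock: 19.3
ee_pos: [0.5002, -0.2917, 0.0366]
eef_rot: [-0.011, 1.0, -0.0, 0.0]
ft_force: [0.3, -0.1, -0.7]
gripper_width: 0.702
```

>>> {"op": "apply_moves", "data": {
  "deltas": [
    [[-1, 0, 0, 0.2, 0, 0, 0], [-1, 0, 0, 0.2, 0, 0, 0], [-1, 0, 0, 0, 0, 0, 0]]
  ]
}}

```text
clock: 19.68
ee_pos: [0.4999, -0.2915, 0.0321]
eef_rot: [-0.011, 1.0, 0.0, -0.0]
ft_force: [-0.2, -0.2, -2.0]
gripper_width: 0.703
```

>>> {"op": "apply_moves", "data": {
  "deltas": [
    [[-1, 0, 0, 0.1, 0, 0, 0], [-1, 0, 0, 0.1, 0, 0, 0], [-1, 0, 0, 0, 0, 0, 0]]
  ]
}}

```text
clock: 20.05
ee_pos: [0.5001, -0.2916, 0.0304]
eef_rot: [-0.011, 1.0, 0.0, 0.0]
ft_force: [-0.4, 0.3, 0.4]
gripper_width: 0.702
```

>>> {"op": "apply_moves", "data": {
  "deltas": [
    [[-1, 0, 0, 0.1, 0, 0, 0], [-1, 0, 0, 0, 0, 0, 0]]
  ]
}}

```text
clock: 20.3
ee_pos: [0.5001, -0.2917, 0.0303]
eef_rot: [-0.011, 1.0, 0.0, 0.0]
ft_force: [-4.3, 3.4, 12.2]
gripper_width: 0.701
```

It touches down at z=0.0303, as predicted. I'll release and rise.

>>> {"op": "apply_moves", "data": {
  "deltas": [
    [[0.6, 0, 0, 0, 0, 0, 0], [1, 0, 0, 0, 0, 0, 0], [1, 0, 0, 0, 0, 0, 0], [1, 0, 0, 0, 0, 0, 0], [1, 0, 0, 0, 0, 0, 0], [1, 0, 0, 0, 0, 0, 0]]
  ]
}}

```text
clock: 21.05
ee_pos: [0.5, -0.2916, 0.0293]
eef_rot: [-0.011, 1.0, 0.0, 0.0]
ft_force: [-0.2, -0.1, 0.2]
gripper_width: 1.0
```

```bash
python3 - <<'E'
from h import *
s=state();print(s["gripper_width"],s["ft_force"])
c=camera("side"); cv2.imwrite("pics/side10.png",cv2.resize(c["pixels"][110:280,250:480],None,fx=3.4,fy=3.4))
E
```

```text
1.0003753559435231 [-0.16088201 -0.05234818  0.20151834]
```

View pics/side10.png

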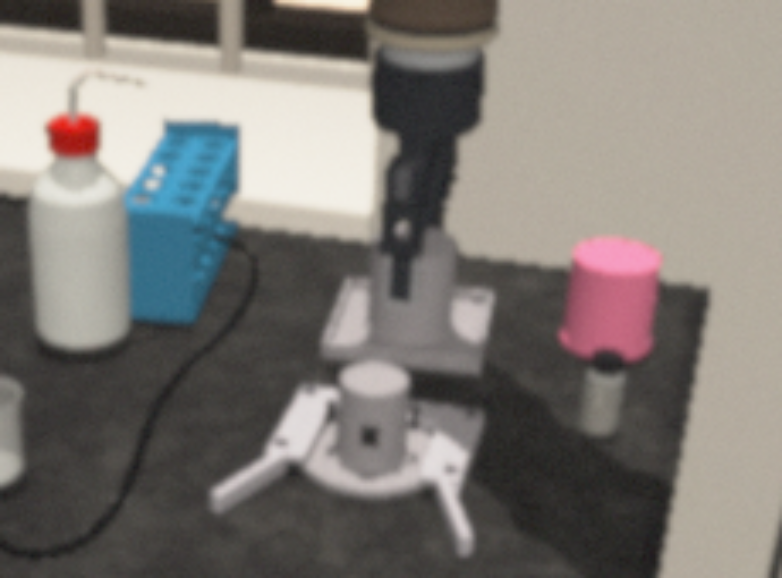

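The cup stands in the tray and the fingers are open. I'll retract upward and then back to clear the top view.

>>> {"op": "apply_moves", "data": {
  "deltas": [
    [[1, 0, 0, -0.5, 0, 0, 0], [1, 0, 0, -1.5, 0, 0, 0], [1, 0, 0, -2, 0, 0, 0], [1, 0, 0, -2, 0, 0, 0], [1, 0, 0, -3, 0, 0, 0], [1, 0, 0, -3, 0, 0, 0], [1, 0, 0, -3, 0, 0, 0], [1, 0, 0, -3, 0, 0, 0], [1, 2, 0, -2, 0, 0, 0], [1, 3, 0, 0, 0, 0, 0], [1, 3, 0, 0, 0, 0, 0], [1, 3, 0, 0, 0, 0, 0], [1, 0, 0, 0, 0, 0, 0], [1, 0, 0, 0, 0, 0, 0]]
  ]
}}

```text
clock: 22.85
ee_pos: [0.3907, -0.2941, 0.2302]
eef_rot: [-0.011, 1.0, -0.0, 0.001]
ft_force: [0.0, -0.7, 0.4]
gripper_width: 1.0
```

```bash
python3 - <<'E'
from h import *
s=state();print(s["gripper_width"],s["ft_force"],s["ee_pos"])
c=camera("side"); cv2.imwrite("pics/side11.png",cv2.resize(c["pixels"][110:280,250:480],None,fx=3.4,fy=3.4))
W=cloud(c)
for nm,(x,y,zt) in {"outer":(.5,-.292,.070),"inner":(.482,-.108,.058)}.items():
    m=(abs(W[...,0]-x)<.045)&(abs(W[...,1]-y)<.045)&(abs(W[...,2]-zt)<.003); P=W[m]
    print(nm,m.sum(),((P.min(0)+P.max(0))/2).round(4),(P.max(0)-P.min(0)).round(4),"medz",np.median(P[:,2]).round(4))
    m=(abs(W[...,0]-x)<.02)&(abs(W[...,1]-y)<.02)&(W[...,2]>.05);P=W[m];A=np.c_[P[:,:2],np.ones(len(P))]; m2=abs(P[:,2]-np.median(P[:,2]))<.006
    print(" tilt slopes",np.linalg.lstsq(A[m2],P[m2,2],rcond=None)[0][:2].round(3))
c=camera("top"); cv2.imwrite("pics/top11.png",c["pixels"])
E
```

```text
1.0000375476057344 [ 0.01988536 -0.69579962  0.40995569] [ 0.39068207 -0.2940991   0.23017567]
outer 235 [ 0.5011 -0.2912  0.0699] [0.0597 0.0617 0.0057] medz 0.071
 tilt slopes [ 0.006 -0.014]
inner 182 [ 0.4823 -0.1097  0.0578] [0.0409 0.0465 0.0056] medz 0.0587
 tilt slopes [ 0.012 -0.074]
```

View pics/side11.png

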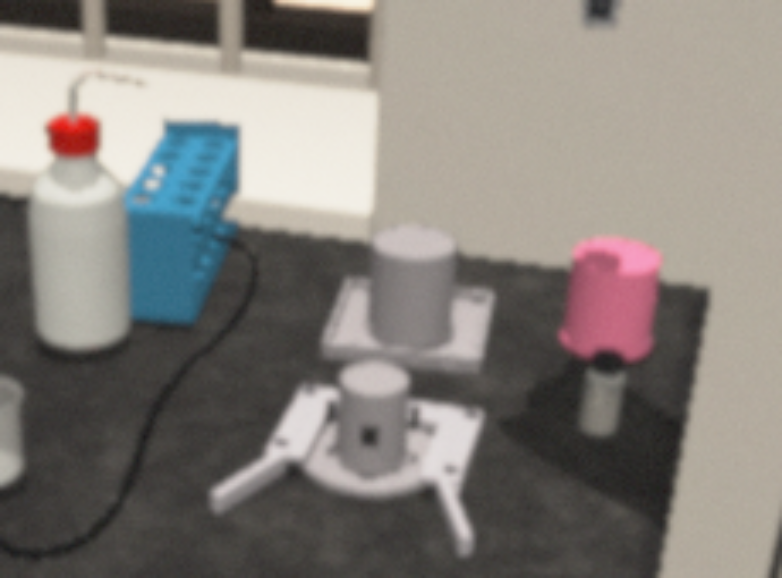

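View pics/top11.png

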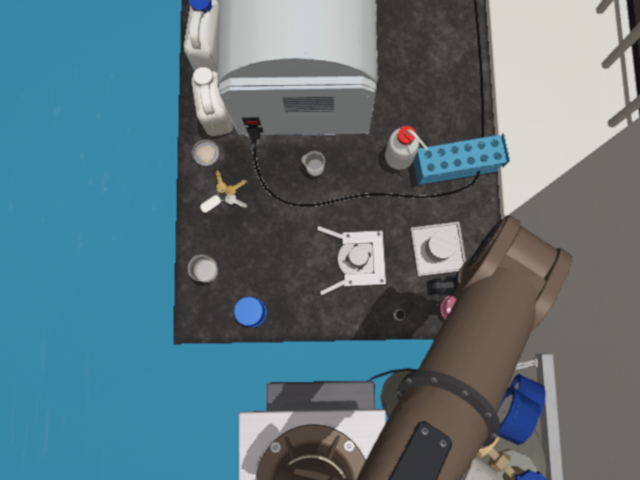

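Both cups look right, but the inner cup's tilt slope of −0.074 may come from edge pixels, so I'll check it more carefully.

```bash
python3 - <<'E'
from h import *
c=camera("side"); W=cloud(c)
c2=camera("top"); W2=cloud(c2)
for n,W in(("side",W),("top",W2)):
    d=np.hypot(W[...,0]-.482,W[...,1]+.109)
    m=(d<.016)&(W[...,2]>.045); P=W[m]; A=np.c_[P[:,:2]-[.482,-.109],np.ones(len(P))]
    f=np.linalg.lstsq(A,P[:,2],rcond=None)[0]; print(n,"inner top",m.sum(),f.round(4),"resid",np.std(P[:,2]-A@f).round(4))
    m=(d>.028)&(d<.042)&(abs(W[...,0]-.482)<.03)&(W[...,2]<.02)
    for lo,hi in((-.16,-.128),(-.095,-.08),(-.08,-.068)):
        q=m&(W[...,1]>lo)&(W[...,1]<hi); print("  rim y",lo,hi,q.sum(),np.nanmedian(W[q][:,2]).round(4) if q.any() else None)
    d=np.hypot(W[...,0]-.482,W[...,1]+.02); q=(d<.02); print("  table",np.nanmedian(W[q][:,2]).round(4))
cv2.imwrite("pics/side12.png",cv2.resize(c["pixels"][205:265,305:400],None,fx=8,fy=8,interpolation=cv2.INTER_CUBIC))
E
```

```text
side inner top 89 [-0.0038  0.0116  0.0588] resid 0.0009
  rim y -0.16 -0.128 25 0.0067
  rim y -0.095 -0.08 50 0.007
  rim y -0.08 -0.068 68 0.0068
  table 0.0006
top inner top 167 [0.0041 0.0196 0.0583] resid 0.0028
  rim y -0.16 -0.128 172 0.0084
  rim y -0.095 -0.08 81 0.0065
  rim y -0.08 -0.068 101 0.0059
  table 0.0006
```

View pics/side12.png

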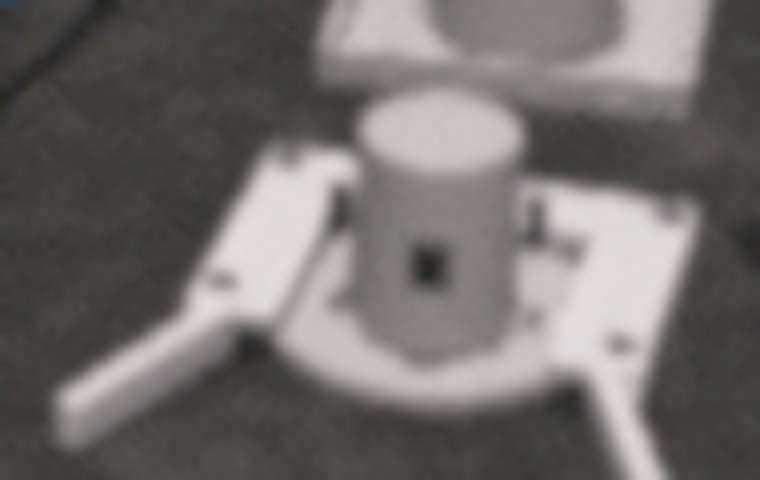

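The inner cup is flat: its rim is at about 6–7 mm, its top at 58.5 mm with slopes of 0.02 or less, and it sits under the lips. Handing in.

```bash
python3 -c "
from workcell import *
print(sign_off())"
```

```text
the job is handed in; nothing more can be done
None
```

I pushed the nested pair into the stripper fork, lifted the outer cup off and set it mouth down on the tray, then handed the job in at about 23 s. The sign-off gives no verdict.

**What I did:** I gripped the outer cup and slid the pair along the worktop until the force and the stalled motion showed the rim against the back wall. I then lifted straight up about 104 mm, carried the cup over the tray and lowered it until I felt contact. I released it and moved the arm clear.

**Last checks:**
- **Inner cup:** its centre was at about (0.482, −0.109), against an estimated seat of (0.482, −0.107). It stood flat, with its rim 6–7 mm and its top 58–59 mm above the worktop.
- **Outer cup:** it was upright, within about 2 mm of the tray centre, with its top at about 0.070–0.071 m (0.070 expected).
- **Other objects:** the two beakers, the vial and the blue cup showed no movement in the last pictures. The pink cup was partly hidden by the arm in the last top view, but looked unmoved from the side. I compared these by eye and did not measure them.
- **Gripper:** it was open and clear of everything.

**Disagreement:** one rough tilt fit gave a slope of −0.074 for the inner cup. Refitting without edge pixels gave 0.02 or less in both cameras. The rim heights in the side view confirmed it was flat. The top view read 2 mm higher at the back, probably because fork pixels were mixed in.

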